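Show a leather stamp to the inspection camera

ROBOT

A 6-joint arm with a two-finger parallel gripper is mounted at the origin on the work surface. World frame = base frame: x ahead of the robot, y to its left, z up, the work surface at z = 0. Lengths are in m, angles in degrees, forces in N, time in s.
With the tool pointing down it reaches from about 0.4 to 0.825 m from the base axis. Payload 7 kg.
Tool frame: the origin (TCP) lies at the very end of the fingers, on their centre line; the grasp point (between the pads) lies 19 mm behind it (robot.hold_point_z is the z of the grasp point in the tool frame, in m); z points along the fingers, y is the direction in which the jaws open and shut (so a half turn about z gives the same grasp; the last joint's range is limited). The gripper opens to 85 mm and grips with 20 to 120 N. Pads are 22 mm wide; open, the fingers measure 114 mm over their backs; the gripper's body (76 mm by 85 mm) begins 54 mm behind the grasp point. The pads swing forward as they close: fully open they stand 13 mm farther back than shut.
Start: joints at [-46.977, 20.546, 0.682, 0, -70.136, -16.507], TCP at [0.301, -0.604, 0.231] pointing down, gripper open.
Joint ranges: [-176.03, 176.03], [-82.01, 121.73], [-58.28, 71.71], [-173.87, 95.51], [-174.79, -0.11], [-173.66, 173.66]. Speed limits (degrees/s): [136.94, 136.94, 172.46, 180, 180, 180].

INTERFACE

Orientations are given as a 3x3 rotation matrix whose columns are the frame's x, y, z axes.
In Python, from station import robot, read_camera, models gives the robot as it stands. The module is installed in compiled form; this text tells all that it offers.
- The arm moves only by the tool send_rows, never from a script. Its arguments are lists of equal length, an entry for each row: "gripper": the opening, from 0 (shut) to 1 (fully open); "travel": the shift along the tool's x, y, z each as a share of 5 cm, from -1 to 1, a list of three; "yaw": the turn about the tool's z as a share of 6 degrees, from -1 to 1. In form: {"gripper": [gripper, ...], "travel": [[tx, ty, tz], ...], "yaw": [yaw, ...]}. A call has 1 to 20 rows; each row shifts and turns the commanded pose from where the row before left it, along the tool's axes as they then stand; what a row does not reach is not made up. A row lasts 1/10 s, in which the tool goes at most 50 mm and 8.59 degrees, less where a joint would pass 70% of its speed; a pose out of reach is approached as far as the arm can. A call with a number of a shift or a turn outside -1 to 1 is refused whole. A call with a gripper value outside its range is refused whole. The fingers move at their own pace and stop on an object; "grip_force" is the grip in N (left out, the last holds). Time passes only in rows, so rows that do not move let the fingers close. It gives the time, the measured TCP pose, the force and the opening at its end, in the units of the state.
- robot.observe(): the state, without advancing time (a new reading comes with each control period).
- read_camera(name): name is "scene" or "top" or "wrist"; returns a dict with "color" (420x560x3 uint8, blue, green, red), "range_z" (420x560 float32, m along the optical axis (not along the pixel's ray), 0 where there is no reading), "fx", "fy", "cx", "cy" (pixels), "xyz" and "orientation" of the camera in the world; the wrist camera has in their place "T_tool_cam" (4x4, takes a point from camera to tool coordinates, whose origin is the TCP and whose axes are the flange's). Camera axes: x right, y down, z forward; pixel columns grow to the right and rows downward; lengths in m; the calibration is good to about 2 mm. A picture is of the moment at which its call begins: read the wrist's pose just before it.
- robot.finish_job(): hands the job in, once; it reports no verdict.
Trained networks look in a picture, given as the dict that the camera call returned (one of the last four; its "shot" number tells which), for a name from the list of things; names that differ only in an ending like _2 or _b are one class to them, and where a whole thing is asked for, a point or a joint stands for the part that bears it (a point fixed in the world has none). Each returns a list of dicts, best first, with "p" (0 to 1); they miss things now and then, are a little off and sometimes report something else, mostly with a low value. They report only what shows in the picture. A call takes as long as a camera call. They do not tell look-alikes from the thing itself.
- models.search_frame(picture, name): "bbox" ([left, top, width, height] as shares, 0 to 1, of the picture: columns of its width, rows of its height, round what is visible of it).
- models.regions_of(picture, name): "pixels" (420x560 bool, what is visible of it) and "bbox" ([left, top, width, height] as shares, 0 to 1, of the picture: columns of its width, rows of its height, round what is visible of it).
The state is a dict: "t": time; "joint_pos": joint angles; "joint_velocities": joint speeds; "tau": joint torques, N m; "position": TCP position; "tcp_rot": TCP orientation; "wrist_force": force on the tool from outside, world axes, zero at the start; "torque": the same for the moment, N m; "width": finger opening in m.
Only numpy, scipy, OpenCV 4.12 (cv2) and the standard library are available. Lean on these libraries where they do the work, as an engineer would, in place of code of your own. Each camera call takes 0.05 s, during which the arm holds its last target.

TASK

First swing the camera stand's hinged gauge bar down until it rests fully in its forked catch. Then take the square brass-headed stamp out of the rack and hold it in the air in front of the camera: its brass face square to the lens, centred on the lens axis and 11 cm from the glass, with the white dot on the upper side and the stamp not twisted. Finish while still holding it there, still and touching nothing but the gripper, with the bar still down, and leave the other two stamps, the mallet and the pot where they are.

Things in the scene. Friction and masses are not known exactly. Their poses are not given: they have to be found in the camera images.
- station: Fixed grey base plate of the inspection stand, 12 mm thick, spanning x -60..160 and y -135..135 mm from its origin, which lies on the table surface; z up. Place and yaw vary; +x (side of the camera post) points roughly away from the robot. Post 26 x 30 mm at x 135, y 0, up to z 212. Bar hinge cheeks at x -30, y 100, up to z 104; dark forked catch at x -30, y -65, up to z 106.
- camera: Grey camera on the stand, black lens barrel 38 mm across. Its origin is NOT in the camera but in the air on the lens axis, 110 mm in front of the glass (155 mm above the table). x runs from there to the lens, rising 25 degrees, in the station's x-z plane; y is level (station's y); z is the camera's up, 25 degrees off vertical. In this frame the camera fills x 109..188, y -25..25, z -23..23 mm.
- focus (a point): The focus point: same point and axes as camera. The centre of the stamp's brass face belongs here. The lowered gauge bar crosses 60 mm straight below it.
- gauge (a joint): Angle of the gauge bar, rad: 0 = level, resting in its forked catch; grows as the free end is raised (starts 0.6 to 1.1, limit 1.3). Stiff hinge: it stays where it is left; about 1 N on the free end moves it down. Nothing springs or clicks; a stop ends it at 0.
- gauge_hinge (a point): Hinge axis of the gauge bar, on the bar's centre line, 95 mm above the table. The axis is level, along the station's x. The bar is steel with black ticks, 10 mm wide, 12 mm high, and runs from here to 187 mm along the station's -y when down.
- gauge_knob (a point): Centre of the red ball (20 mm across) at the bar's free end, 195 mm from the hinge. Down, it stands free of the catch at 95 mm above the table, so bar or ball can be pushed down from above.
- rack: Fixed pale wooden rack 120 x 220 mm, base 10 mm thick; place and yaw vary. Origin: centre of its underside. Two notched boards 8 mm thick, along y, at x 40 and -45 mm; notch floors 43 mm, tops 52 mm above the table. Notch pairs 20 mm wide at y -70, 0, 70 mm each hold a stamp lying level along x, head to +x (roughly away from the robot), in any order.
- stamp: Stamp to show: steel shank 14 x 14 mm, square BRASS head 26 x 26 x 18 mm, 130 mm long in all, 0.2 to 0.35 kg. Origin on the shank axis at mid length, 50 mm above the table in the rack; +x to the head: shank x -65..47, head 47..65 mm; z up in the rack, white dot on top. Grip the shank from above between the boards near x 5 mm; centre of mass near x 15 mm.
- stamp_face (a point): Centre of the brass face, 65 mm along +x from the stamp's origin; the face looks along the stamp's +x.
- stamp_tail (a point): Centre of the plain end of the shank, 65 mm along -x from the stamp's origin.
- stamp_dot (a point): White dot (8 mm) on the top of the shank, at x -50, z +7 mm from the stamp's origin.
- round_stamp: Bystander stamp of the same size with a round dark steel head (26 mm across). Leave it in the rack.
- slot_stamp: Bystander stamp of the same size with a narrow red head (12 x 28 mm). Leave it in the rack.
- mallet: Bystander: wooden mallet lying on the table, dark head 75 x 115 x 65 mm, pale handle 26 mm thick out to 195 mm along its -x. Origin under the head's centre.
- pot: Bystander: small amber jar with black cap, 48 mm across, 60 mm high, on the table near the robot. Origin under its centre.
There are look-alikes about, which are no part of the job. What is shaped like the stamp but green, pink or purple is not meant.

How it is judged:
By the outcome, as a careful person would: the job done as asked, in the order asked, and still so for the second after the job is handed in, while the arm keeps its last pose, push and grip.
It also fails if it takes over 53 s, if anything falls off the work surface, if the arm or the gripper's body presses on something with over 40 N, if the wrist force passes 120 N, or if a joint passes its speed limit or range.

## Working session

There is one attempt and no reset: what is moved stays moved. The work goes in short steps, Python scripts to look and compute and a tool call to move; the robot and the scene stay as the last step left them, time stands still between calls to the robot, and variables do not carry over. Pictures are saved under pics/ and viewed, and the job is handed in when it is done.

Besides the shell and the picture viewer there is one more tool, called after "Request:" as name(argument=value, ...), one argument or row to a line, values as JSON. send_rows: Moves the arm, as the interface text tells. Shift numbers are shares of 5 cm and turn numbers shares of 6 degrees, none past 1 either way. Its arguments: {"type":"object","properties":{"gripper":{"type":"array","items":{"type":"number"}},"travel":{"type":"array","items":{"type":"array","items":{"type":"number","minimum":-1,"maximum":1}}},"yaw":{"type":"array","items":{"type":"number","minimum":-1,"maximum":1}},"grip_force":{"type":"number"}},"required":["gripper","travel","yaw"]}

```bash
ls -la; mkdir -p pics
python3 - <<'E'
from station import robot, read_camera, models
import numpy as np, cv2, pickle
print(robot.observe()); print(robot.hold_point_z)
for n in ["scene","top","wrist"]:
    p=read_camera(n); cv2.imwrite(f"pics/{n}0.png",p["color"]); pickle.dump(p,open(f"{n}0.pkl","wb"))
    print(n,{k:v for k,v in p.items() if k not in("color","range_z")})
E
```

```text
total 12
drwxr-xr-x  3 agent agent 4096 Dec  7 15:54 .
drwxr-xr-x 23 root  root  4096 Dec  7 15:54 ..
drwxr-xr-x  2 agent agent 4096 Dec  7 15:54 pics
{'t': 0.0, 'joint_pos': array([-4.69770066e+01,  2.05913630e+01,  6.32338621e-01, -2.31016809e-02,
       -7.01362207e+01, -1.65069020e+01]), 'joint_velocities': array([-0.07138616,  0.00889644,  0.03686374, -0.00805899,  0.07402578,
        0.02368519]), 'tau': array([ 1.72520511e-03, -5.83320093e+01,  2.93434346e+01,  6.93670481e+00,
       -5.83937988e-03, -8.19436593e-06]), 'position': array([ 0.30111426, -0.60354971,  0.23034423]), 'tcp_rot': array([[-8.94870262e-01, -4.46325530e-01, -8.56949817e-04],
       [-4.46326340e-01,  8.94869055e-01,  1.47401748e-03],
       [ 1.08966239e-04,  1.70153368e-03, -9.99998546e-01]]), 'wrist_force': array([0.24243747, 0.23191969, 0.58227503]), 'torque': array([0.01663899, 0.0005488 , 0.03309104]), 'width': 0.08543979910176135}
-0.0187
scene {'fx': 474.36542777522203, 'fy': 474.36542777522203, 'cx': 272.97186855958495, 'cy': 210.8766277975803, 'xyz': array([ 1.28089486, -0.13119838,  0.94371513]
[... 284 characters left out ...]
': array([ 0.35559864, -0.02582561,  1.45998208]), 'orientation': array([[-0.01483638, -0.99293705,  0.11771106],
       [-0.99972432,  0.01258819, -0.01981977],
       [ 0.01819801, -0.11797266, -0.99285008]]), 'shot': 2}
wrist {'fx': 331.34821223526365, 'fy': 331.34821223526365, 'cx': 280.50007115560265, 'cy': 212.88597891491472, 'T_tool_cam': array([[ 5.73938091e-04, -9.55448960e-01, -2.95155817e-01,
         7.50193339e-02],
       [ 9.99999705e-01,  6.98930599e-04, -3.17983201e-04,
        -8.02476160e-04],
       [ 5.10110150e-04, -2.95155547e-01,  9.55449079e-01,
        -1.43579437e-01],
       [ 0.00000000e+00,  0.00000000e+00,  0.00000000e+00,
         1.00000000e+00]]), 'shot': 3}
```

View pics/scene0.png

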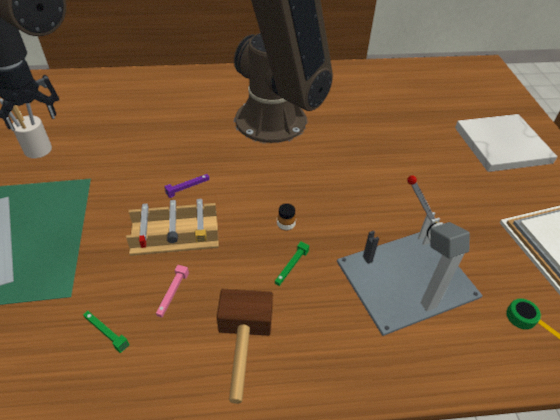

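View pics/top0.png

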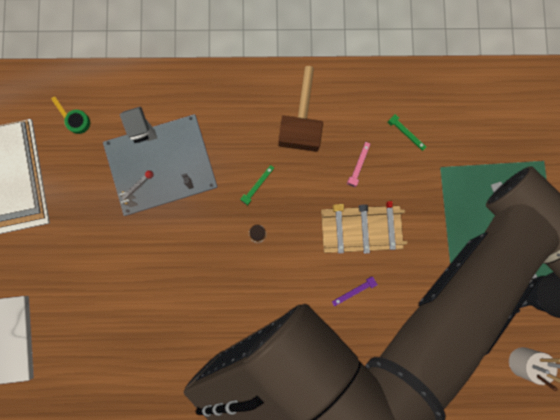

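View pics/wrist0.png

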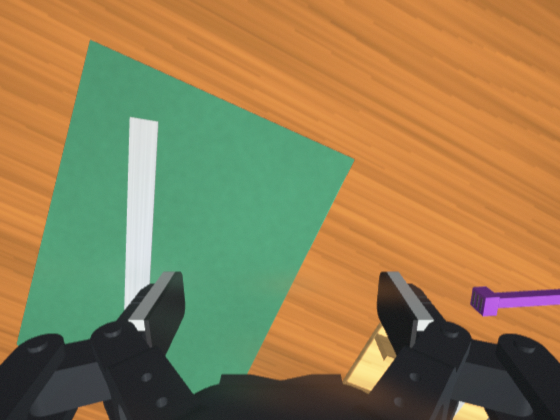

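The scene view shows the brass-headed stamp at about (201,235), the station at (410,275), and the red knob at (412,180). In the top view the brass head is at (339,208), the station plate at (160,165), and the knob at (149,174). The tool can only translate and yaw, so I'll have to pivot the stamp 25° in the grip. Next I'll localise things.

```bash
cat > h.py <<'E'
import numpy as np, cv2
def cloud(p, T=None):
    z=p["range_z"]; v,u=np.mgrid[0:z.shape[0],0:z.shape[1]]
    P=np.stack([(u-p["cx"])/p["fx"]*z,(v-p["cy"])/p["fy"]*z,z],-1)
    if T is None: R,t=p["orientation"],p["xyz"]
    else: R,t=T[:3,:3],T[:3,3]
    W=P@R.T+t; W[z<=0]=np.nan
    return W
def wristT(p,obs):
    T=np.eye(4);T[:3,:3]=obs["tcp_rot"];T[:3,3]=obs["position"]
    return T@p["T_tool_cam"]
def ray_at_z(p,u,v,zz):
    d=p["orientation"]@np.array([(u-p["cx"])/p["fx"],(v-p["cy"])/p["fy"],1]); o=p["xyz"]
    return o+d*(zz-o[2])/d[2]
E
python3 - <<'E'
from station import robot, read_camera, models
from h import *
for cam in ["top","scene"]:
    p=read_camera(cam); W=cloud(p)
    for n in ["station","camera","gauge","gauge_knob","rack","stamp","stamp_face","round_stamp","slot_stamp","mallet","pot"]:
        for r in models.regions_of(p,n)[:2]:
            m=r["pixels"]; q=W[m]; q=q[~np.isnan(q[:,0])]
            v,u=np.nonzero(m)
            print(cam,n,round(r["p"],2),"px",m.sum(),u.min(),u.max(),v.min(),v.max(),"med",np.round(np.median(q,0),3),"min",np.round(q.min(0),3),"max",np.round(q.max(0),3))
E
```

```text
top station 0.61 px 8172 103 216 106 215 med [0.664 0.27  0.013] min [ 0.515  0.111 -0.007] max [0.83  0.428 0.274]
top camera 0.58 px 703 120 147 106 142 med [0.707 0.281 0.24 ] min [0.669 0.256 0.207] max [0.756 0.313 0.26 ]
top camera 0.28 px 250 248 265 224 241 med [ 0.458 -0.002  0.06 ] min [ 0.437 -0.024  0.018] max [0.482 0.023 0.067]
top gauge 0.48 px 206 122 152 170 198 med [0.569 0.279 0.21 ] min [0.548 0.235 0.1  ] max [0.591 0.345 0.274]
top gauge_knob 0.57 px 311 121 153 169 199 med [0.572 0.294 0.178] min [0.547 0.235 0.005] max [0.644 0.372 0.274]
top gauge_knob 0.34 px 2606 321 405 206 251 med [ 0.468 -0.281  0.012] min [ 0.408 -0.408 -0.001] max [ 0.532 -0.179  0.062]
top rack 0.75 px 2458 321 403 207 251 med [ 0.468 -0.28   0.012] min [ 0.408 -0.405 -0.001] max [ 0.529 -0.179  0.062]
top stamp 0.81 px 282 333 342 204 251 med [ 0.474 -0.22   0.058] min [ 0.406 -0.23   0.042] max [ 0.533 -0.207  0.072]
top stamp 0.75 px 250 333 373 277 304 med [ 0.301 -0.266  0.019] min [ 0.265 -0.315  0.007] max [ 0.336 -0.205  0.034]
top stamp_face 0.75 px 330 332 342 204 252 med [ 
[... 2398 characters left out ...]
 174 196 med [ 0.304 -0.277  0.015] min [ 0.263 -0.327 -0.005] max [ 0.338 -0.205  0.031]
scene round_stamp 0.82 px 244 168 175 201 240 med [ 0.477 -0.291  0.057] min [ 0.408 -0.3    0.044] max [ 0.532 -0.281  0.065]
scene slot_stamp 0.83 px 278 138 147 204 247 med [ 0.487 -0.361  0.056] min [ 0.41  -0.375  0.009] max [ 0.54  -0.355  0.068]
scene slot_stamp 0.51 px 287 407 433 176 218 med [0.575 0.277 0.2  ] min [ 0.381  0.232 -0.003] max [0.592 0.401 0.27 ]
scene mallet 0.56 px 3302 216 271 289 402 med [ 0.765 -0.137  0.059] min [ 0.652 -0.189 -0.004] max [ 0.929 -0.065  0.07 ]
scene pot 0.6 px 369 277 293 204 228 med [ 0.474 -0.005  0.048] min [ 0.44  -0.026  0.006] max [0.485 0.015 0.064]
```

```bash
python3 - <<'E'
import pickle
from h import *
for cam in ["top","scene"]:
    p=pickle.load(open(cam+"0.pkl","rb")); W=cloud(p); c=p["color"].astype(int)
    hsv=cv2.cvtColor(p["color"],cv2.COLOR_BGR2HSV)
    # plate: intersect pixel rays with z=0.012 for grey plate colour
    box=(W[...,0]>0.48)&(W[...,0]<0.86)&(W[...,1]>0.08)&(W[...,1]<0.46)
    sat=hsv[...,1]
    m=box&(abs(W[...,2]-.012)<.012)&(c[...,0]>c[...,2])  # bluish grey vs wood
    m=cv2.morphologyEx(m.astype(np.uint8),cv2.MORPH_OPEN,np.ones((3,3)))
    n,l,s,_=cv2.connectedComponentsWithStats(m); k=1+np.argmax(s[1:,4]); m=l==k
    v,u=np.nonzero(m)
    d=np.stack([(u-p["cx"])/p["fx"],(v-p["cy"])/p["fy"],np.ones(len(u))],1)@p["orientation"].T
    X=p["xyz"]+d*((.012-p["xyz"][2])/d[:,2])[:,None]
    r=cv2.minAreaRect(X[:,:2].astype(np.float32)); print(cam,"plate",m.sum(),r, cv2.boxPoints(r).round(4).tolist(), "zmed",np.nanmedian(W[m][:,2]))
    red=(hsv[...,1]>150)&((hsv[...,0]<8)|(hsv[...,0]>172))&box&(W[...,2]>.09)
    q=W[red]; print("red",red.sum(),q.mean(0).round(4),q.min(0).round(3),q.max(0).round(3)); vv,uu=np.nonzero(red); print(uu.mean(),vv.mean())
    # camera cloud / lens
    # bar points
    b=box&(W[...,2]>.105)&(W[...,0]<.61)&~red
    q=W[b]; mu=q.mean(0); U,S,V=np.linalg.svd(q-mu); print("bar",b.sum(),mu.round(4),V[0].round(3),q.min(0).round(3),q.max(0).round(3))
    # stamps
    for y0,name in [(-.22,"A"),(-.289,"B"),(-.36,"C")]:
        s=(abs(W[...,1]-y0)<.02)&(W[...,0]>.39)&(W[...,0]<.56)&(W[...,2]>.053)&(W[...,2]<.08)
        g=s&(sat<60)
        v,u=np.nonzero(g); q=W[g]; 
        f=cv2.fitLine(q[:,:2].astype(np.float32),cv2.DIST_HUBER,0,.01,.01).ravel()
        print(name,g.sum(),"line",f.round(4),"yaw",np.degrees(np.arctan2(f[1],f[0])),"z",np.median(q[:,2]),"x",q[:,0].min(),q[:,0].max(), "all x",W[s][:,0].min(),W[s][:,0].max())
E
python3 - <<'E'
import cv2
a=cv2.imread("pics/top0.png");b=cv2.imread("pics/scene0.png")
x=cv2.resize(a[190:265,310:420],None,fx=5,fy=5,interpolation=cv2.INTER_CUBIC)
y=cv2.resize(a[95:225,90:230],None,fx=4,fy=4)
cv2.imwrite("pics/tr.png",x);cv2.imwrite("pics/ts.png",y)
cv2.imwrite("pics/ss.png",cv2.resize(b[165:340,330:490],None,fx=3.4,fy=3.4))
E
```

```text
top plate 6117 ((0.6572442650794983, 0.2686387896537781), (0.21513770520687103, 0.26550421118736267), 16.408607482910156) [[0.5166000127792358, 0.36559998989105225], [0.5916000008583069, 0.11089999973773956], [0.7979000210762024, 0.17170000076293945], [0.7228999733924866, 0.42640000581741333]] zmed 0.012653996666908585
red 35 [0.5809 0.2416 0.2687] [0.574 0.235 0.265] [0.588 0.247 0.274]
148.34285714285716 173.94285714285715
bar 235 [0.5686 0.2843 0.1813] [-0.151  0.5   -0.853] [0.539 0.175 0.105] [0.608 0.356 0.272]
A 202 line [ 0.9994  0.035   0.4589 -0.2219] yaw 2.008462 z 0.05797933762281671 x 0.4035928265873737 0.5139815030836598 all x 0.4035928265873737 0.5326387701466676
B 253 line [ 0.9989  0.046   0.4685 -0.2899] yaw 2.6349256 z 0.05865841721564702 x 0.40247091464034457 0.5288586404716014 all x 0.40247091464034457 0.5317770789816261
C 207 line [ 0.9993  0.0387  0.4666 -0.3609] yaw 2.2179766 z 0.057838947102165195 x 0.4121015552700086 0.5206565333086562 all x 0.4121015552700086 0.5389168977034836
scene plate 7117 ((0.6611096262931824, 0.2668246626853943), (0.21809253096580505
[... 222 characters left out ...]
11265990934945513
red 64 [0.5858 0.2401 0.2636] [0.575 0.232 0.249] [0.593 0.252 0.27 ]
411.484375 179.421875
bar 252 [0.5727 0.2828 0.1822] [-0.143  0.497 -0.856] [0.554 0.174 0.105] [0.61  0.34  0.268]
A 157 line [ 0.9992  0.0401  0.4503 -0.2237] yaw 2.300609 z 0.05667574238119666 x 0.4032474326296235 0.5144295447022976 all x 0.4026985895939076 0.5333759862382169
B 235 line [ 0.999   0.0438  0.4745 -0.2909] yaw 2.5095267 z 0.05735647604453653 x 0.40126938059535633 0.5321687098614957 all x 0.40126938059535633 0.5321687098614957
C 169 line [ 0.9994  0.036   0.4647 -0.3626] yaw 2.0602489 z 0.056889651109413575 x 0.4097737693771353 0.5144756622667154 all x 0.4078904544808234 0.5417381194148781
```

View pics/tr.png

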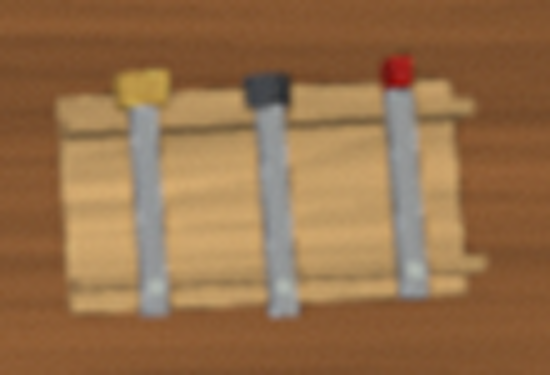

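View pics/ts.png

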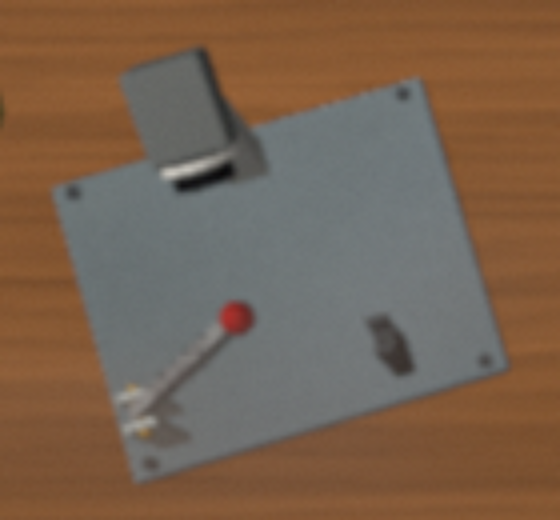

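View pics/ss.png

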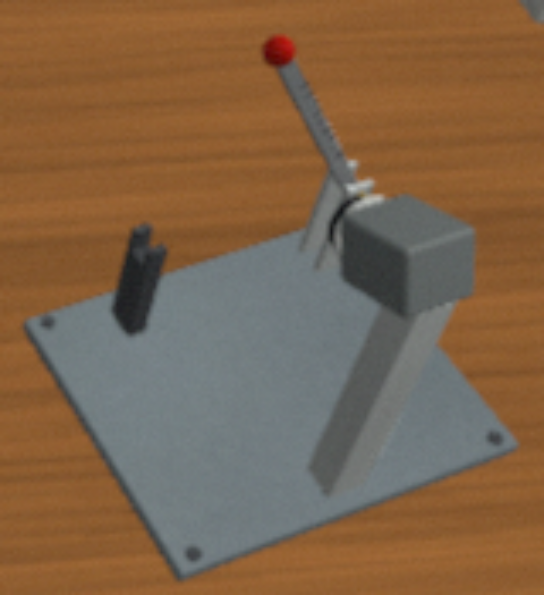

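Request:
send_rows(
  gripper=[0, 0, 0, 0, 0, 0, 0, 0, 0, 0, 0, 0, 0, 0, 0, 0, 0, 0, 0, 0],
  travel=[
    [0, 0, -0.7],
    [0, 0, -0.7],
    [-0.42, 0.65, 0],
    [-0.42, 0.65, 0],
    [-0.42, 0.65, 0],
    [-0.42, 0.65, 0],
    [-0.42, 0.65, 0],
    [-0.42, 0.65, 0],
    [-0.42, 0.65, 0],
    [-0.42, 0.65, 0],
    [-0.42, 0.65, 0],
    [-0.42, 0.65, 0],
    [-0.42, 0.65, 0],
    [-0.42, 0.65, 0],
    [-0.42, 0.65, 0],
    [-0.42, 0.65, 0],
    [-0.42, 0.65, 0],
    [-0.42, 0.65, 0],
    [-0.42, 0.65, 0],
    [-0.42, 0.65, 0],
  ],
  yaw=[0.83, 0.83, 0, 0, 0, 0, 0, 0, 0, 0, 0, 0, 0, 0, 0, 0, 0, 0, 0, 0],
)

```text
t: 3.35
position: [0.4971, 0.0661, 0.3017]
tcp_rot: [[-0.958, -0.285, 0.001], [-0.285, 0.958, 0.0], [-0.001, 0.0, -1.0]]
wrist_force: [-0.1, -0.6, 0.9]
width: 0.0
```

Request:
send_rows(
  gripper=[0, 0, 0, 0, 0, 0, 0, 0, 0],
  travel=[
    [-0.44, 0.63, 0],
    [-0.44, 0.63, 0],
    [-0.44, 0.63, 0],
    [-0.44, 0.63, 0],
    [-0.44, 0.63, 0],
    [-0.44, 0.63, 0],
    [0, 0, 0.6],
    [0, 0, 0.6],
    [0, 0, 0.12],
  ],
  yaw=[0, 0, 0, 0, 0, 0, 0, 0, 0],
)

```text
t: 4.25
position: [0.5679, 0.2826, 0.2314]
tcp_rot: [[-0.959, -0.285, -0.005], [-0.285, 0.959, -0.003], [0.006, -0.002, -1.0]]
wrist_force: [-0.3, -0.8, -0.8]
width: 0.0003
```

Run:
```python
from station import robot, read_camera, models
from h import *
import cv2
o=robot.observe(); p=read_camera("wrist"); q=read_camera("scene")
print(o["position"],o["wrist_force"])
cv2.imwrite("pics/a1.png",np.hstack([cv2.resize(p["color"][:, :],(400,300)),cv2.resize(q["color"][120:330,300:560],(400,323))[:300]]))
```

```text
[0.567902   0.28260531 0.23135564] [-0.30084521 -0.79117909 -0.79982027]
```

View pics/a1.png

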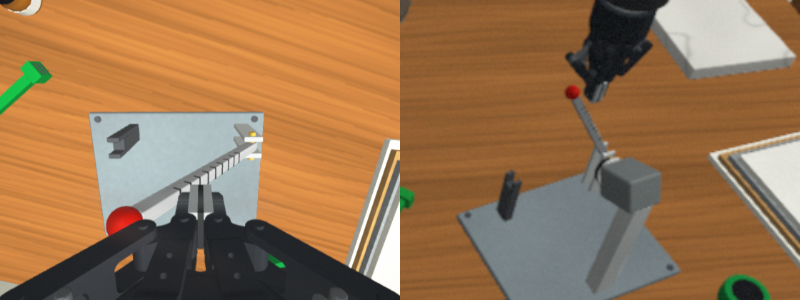

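Request:
send_rows(
  gripper=[0, 0, 0, 0, 0, 0, 0, 0, 0, 0, 0, 0, 0],
  travel=[
    [0, -0.2, 0],
    [0, -0.15, 0.17],
    [0, -0.15, 0.17],
    [0, -0.15, 0.17],
    [0, -0.13, 0.23],
    [0, -0.13, 0.23],
    [0, -0.13, 0.23],
    [0, -0.06, 0.24],
    [0, -0.06, 0.24],
    [0, -0.06, 0.24],
    [0, -0.01, 0.2],
    [0, -0.01, 0.2],
    [0, -0.01, 0.2],
  ],
  yaw=[0, 0, 0, 0, 0, 0, 0, 0, 0, 0, 0, 0, 0],
)

```text
t: 5.65
position: [0.5875, 0.2235, 0.1085]
tcp_rot: [[-0.958, -0.285, 0.0], [-0.285, 0.958, 0.0], [-0.0, -0.0, -1.0]]
wrist_force: [0.0, -0.7, 0.1]
width: -0.0003
```

Run:
```python
from station import robot, read_camera, models
from h import *
import cv2
o=robot.observe(); p=read_camera("wrist"); q=read_camera("scene")
print(o["position"],o["wrist_force"])
cv2.imwrite("pics/a2.png",np.hstack([cv2.resize(p["color"][:, :],(400,300)),cv2.resize(q["color"][120:330,300:560],(400,323))[:300]]))
```

```text
[0.58746281 0.2234802  0.10851784] [ 0.02546098 -0.69793169  0.1404782 ]
```

View pics/a2.png

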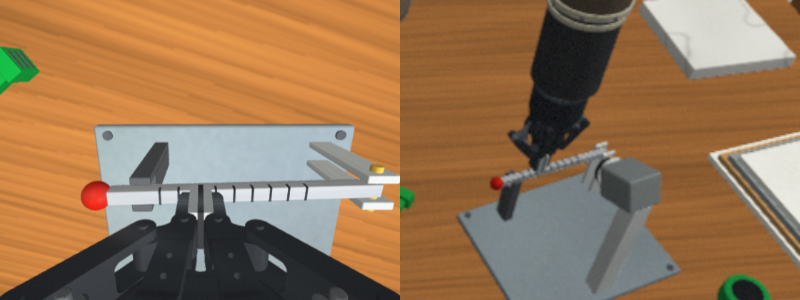

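The bar is nearly down: in the wrist view it lies across the fork at (100-390,190). I'll press it the rest of the way to the stop.

Request:
send_rows(
  gripper=[0, 0, 0, 0],
  travel=[
    [0, 0, 0.04],
    [0, 0, 0.04],
    [0, 0, 0.04],
    [0, 0, 0.02],
  ],
  yaw=[0, 0, 0, 0],
)

```text
t: 6.15
position: [0.5876, 0.2235, 0.1025]
tcp_rot: [[-0.959, -0.285, 0.001], [-0.285, 0.959, 0.0], [-0.001, 0.0, -1.0]]
wrist_force: [1.2, -0.5, 1.7]
width: 0.0
```

Request:
send_rows(
  gripper=[0, 0],
  travel=[
    [0, 0, 0.02],
    [0, 0, 0],
  ],
  yaw=[0, 0],
)

```text
t: 6.35
position: [0.5874, 0.2234, 0.1013]
tcp_rot: [[-0.959, -0.285, 0.0], [-0.285, 0.959, 0.0], [-0.0, 0.0, -1.0]]
wrist_force: [1.0, -0.7, -0.2]
width: -0.0
```

Request:
send_rows(
  gripper=[0, 0, 0],
  travel=[
    [0, 0, 0.02],
    [0, 0, 0.02],
    [0, 0, 0],
  ],
  yaw=[0, 0, 0],
)

```text
t: 6.65
position: [0.5876, 0.2234, 0.1009]
tcp_rot: [[-0.958, -0.286, 0.001], [-0.286, 0.958, 0.0], [-0.001, -0.0, -1.0]]
wrist_force: [-5.2, -0.7, 10.7]
width: -0.0002
```

Request:
send_rows(
  gripper=[0, 0, 0, 1, 1, 1, 1, 1, 1, 1, 1, 1, 1, 1, 1, 1, 1],
  travel=[
    [0, 0, -0.4],
    [0, 0, -0.8],
    [0, 0, -0.6],
    [0.43, -0.72, 0],
    [0.43, -0.72, 0],
    [0.43, -0.72, 0],
    [0.43, -0.72, 0],
    [0.43, -0.72, 0],
    [0.43, -0.72, 0],
    [0.43, -0.72, 0],
    [0.43, -0.72, 0],
    [0.43, -0.72, 0],
    [0.43, -0.72, 0],
    [0.43, -0.72, 0],
    [0, 0, 0],
    [0, 0, 0],
    [0, 0, 0],
  ],
  yaw=[0, 0, 0, 0, 0, 0, 0, 0, 0, 0, 0, 0, 0, 0, 0.8, 0.8, 0.8],
)

```text
t: 8.35
position: [0.4732, -0.2242, 0.1893]
tcp_rot: [[-0.999, -0.033, -0.0], [-0.033, 0.999, 0.0], [0.0, 0.0, -1.0]]
wrist_force: [0.3, 0.6, 0.4]
width: 0.0855
```

Run:
```python
from station import robot, read_camera, models
from h import *
import cv2,pickle
o=robot.observe(); p=read_camera("wrist"); q=read_camera("scene"); t=read_camera("top")
pickle.dump((o,p,q,t),open("g1.pkl","wb"))
print(o["position"],o["wrist_force"],o["width"],np.degrees(np.arctan2(o["tcp_rot"][1,0],o["tcp_rot"][0,0])))
cv2.imwrite("pics/a3.png",np.hstack([cv2.resize(p["color"][:, :],(400,300)),cv2.resize(q["color"][120:330,300:560],(400,323))[:300]]))
W=cloud(p,wristT(p,o))
for r in models.regions_of(p,"stamp")[:3]:
    m=r["pixels"]; v,u=np.nonzero(m); Q=W[m]; Q=Q[~np.isnan(Q[:,0])]
    print(r["p"],m.sum(),u.min(),u.max(),v.min(),v.max(),np.median(Q,0).round(4),Q.min(0).round(3),Q.max(0).round(3))
# bar heights scene/top
for c,pp in (("scene",q),("top",t)):
    W2=cloud(pp); ex=np.array([.9585,.285]);ey=np.array([-.285,.9585]); d=W2[...,:2]-np.array([.611,.2538]); sx=d@ex; sy=d@ey
    for y0 in (-.095,-.06,-.03,0,.03,.06,.09):
        m=(abs(sy-y0)<.006)&(abs(sx+.03)<.02)&(W2[...,2]>.06); print(c,y0,m.sum(),np.round(np.nanpercentile(W2[m][:,2],[50,90]),4) if m.sum() else "", np.round(np.median(sx[m]),4) if m.sum() else "")
```

```text
[ 0.47322153 -0.22419678  0.18926944] [0.31733076 0.6265203  0.36623538] 0.0855330188267603 -178.12063020692415
0.97 2185 443 537 254 325 [0.5727 0.0096 0.0178] [ 0.459 -0.174  0.   ] [0.621 0.049 0.244]
0.69 1535 195 250 287 381 [ 0.6249 -0.281   0.0187] [ 0.587 -0.318  0.   ] [ 0.71  -0.254  0.029]
0.65 2840 269 297 115 266 [ 0.471  -0.2232  0.0581] [ 0.402 -0.234  0.011] [ 0.532 -0.208  0.066]
scene -0.095 42 [0.1008 0.1046] -0.0283
scene -0.06 68 [0.0989 0.1055] -0.0209
scene -0.03 25 [0.0986 0.1011] -0.0291
scene 0 27 [0.0984 0.1014] -0.0293
scene 0.03 26 [0.099  0.1009] -0.0297
scene 0.06 25 [0.0985 0.1007] -0.0287
scene 0.09 65 [0.0988 0.1035] -0.0314
top -0.095 32 [0.1036 0.1094] -0.0309
top -0.06 54 [0.1017 0.1085] -0.033
top -0.03 21 [0.0998 0.1051] -0.0309
top 0 22 [0.0998 0.1044] -0.0309
top 0.03 20 [0.1009 0.1045] -0.0316
top 0.06 19 [0.1016 0.1046] -0.0315
top 0.09 54 [0.0992 0.1062] -0.033
```

View pics/a3.png

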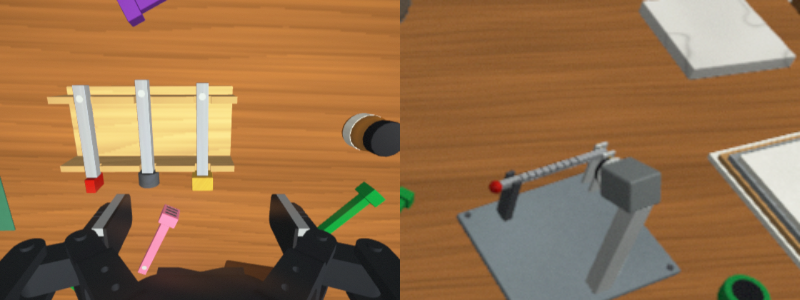

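Run:
```python
from h import *
import pickle
o,p,q,t=pickle.load(open("g1.pkl","rb"))
W=cloud(p,wristT(p,o)); hsv=cv2.cvtColor(p["color"],cv2.COLOR_BGR2HSV)
s=(abs(W[...,1]+.223)<.02)&(W[...,0]>.39)&(W[...,0]<.56)&(W[...,2]>.050)&(W[...,2]<.08)
g=s&(hsv[...,1]<60)&(W[...,0]>.41)&(W[...,0]<.51); Q=W[g]
f=cv2.fitLine(Q[:,:2].astype(np.float32),cv2.DIST_HUBER,0,.01,.01).ravel(); print(g.sum(),f,np.degrees(np.arctan2(f[1],f[0])),np.median(Q[:,2]))
b=s&(hsv[...,1]>=90)&(W[...,0]>.505); B=W[b]; print("brass",b.sum(),B.min(0),B.max(0),B.mean(0))
print("gray x",W[s&(hsv[...,1]<60)][:,0].min())
tb=np.median((W[...,2])[(abs(W[...,2])<.01)]);print("table z",tb)
v,u=np.nonzero(g)
for x0 in (.42,.44,.46,.48,.50):
    m=g&(abs(W[...,0]-x0)<.004); print(x0,np.nanmin(W[m][:,1]),np.nanmax(W[m][:,1]))
```

```text
1878 [ 0.99948037  0.03223324  0.45717937 -0.22341958] 1.8471484 0.05788467095989014
brass 770 [ 0.50508745 -0.24238184  0.05005366] [ 0.53235186 -0.20329152  0.06616493] [ 0.51906575 -0.22188637  0.06131777]
gray x 0.4025190260924316
table z 0.0008836443546921535
0.42 -0.23122328878589252 -0.217912403565636
0.44 -0.2306233399313437 -0.2170931236146723
0.46 -0.2300830466578442 -0.21710760025108924
0.48 -0.22949868573515447 -0.21626990041655272
0.5 -0.22895382005021553 -0.21546026658018785
```

Request:
send_rows(
  gripper=[0.5, 0.5, 0.5, 0.5, 0.5, 0.5, 0, 0, 0, 0, 0, 0, 0],
  travel=[
    [-0.05, 0.03, 0],
    [0, 0, 0],
    [0, 0, 0.9],
    [0, 0, 0.9],
    [0, 0, 0.9],
    [0, 0, 0.46],
    [0, 0, 0],
    [0, 0, 0],
    [0, 0, 0],
    [0, 0, 0],
    [0, 0, 0],
    [0, 0, 0],
    [0, 0, 0],
  ],
  yaw=[0, 0, 0, 0, 0, 0, 0, 0, 0, 0, 0, 0, 0],
  grip_force=40,
)

```text
t: 9.85
position: [0.4762, -0.2221, 0.0318]
tcp_rot: [[-0.999, -0.038, 0.001], [-0.038, 0.999, -0.0], [-0.001, -0.0, -1.0]]
wrist_force: [-1.7, 0.7, 1.9]
width: 0.0132
```

Request:
send_rows(
  gripper=[0, 0, 0, 0, 0, 0, 0, 0, 0, 0, 0, 0, 0, 0, 0, 0, 0, 0, 0],
  travel=[
    [0, 0, -0.3],
    [0, 0, -0.6],
    [0, 0, -0.8],
    [0, 0, -0.8],
    [0, 0, -0.6],
    [-0.1, 0.64, 0],
    [-0.1, 0.64, 0],
    [-0.1, 0.64, 0],
    [-0.1, 0.64, 0],
    [-0.1, 0.64, 0],
    [-0.1, 0.64, 0],
    [-0.1, 0.64, 0],
    [-0.1, 0.64, 0],
    [-0.1, 0.64, 0],
    [-0.1, 0.64, 0],
    [-0.1, 0.64, 0],
    [-0.1, 0.64, 0],
    [-0.1, 0.64, 0],
    [-0.1, 0.64, 0],
  ],
  yaw=[0, 0, 0, 0, 0, -0.17, -0.17, -0.17, -0.17, -0.17, -0.17, -0.17, -0.17, -0.17, -0.17, -0.17, -0.17, -0.17, -0.17],
)

```text
t: 11.75
position: [0.4762, 0.2314, 0.1862]
tcp_rot: [[-0.959, -0.284, -0.0], [-0.284, 0.959, 0.0], [0.0, 0.0, -1.0]]
wrist_force: [0.2, 0.1, -2.5]
width: 0.013
```

Run:
```python
from station import robot, read_camera, models
from h import *
import cv2,pickle
o=robot.observe(); p=read_camera("wrist"); q=read_camera("scene")
pickle.dump((o,p,q),open("g2.pkl","wb"))
print(o["position"],o["wrist_force"],o["width"],np.degrees(np.arctan2(o["tcp_rot"][1,0],o["tcp_rot"][0,0])))
cv2.imwrite("pics/a4.png",np.hstack([cv2.resize(p["color"][:, :],(400,300)),cv2.resize(q["color"][120:330,300:560],(400,323))[:300]]))
```

```text
[0.47622041 0.23142646 0.18623945] [ 0.23415979  0.10431108 -2.49723582] 0.013038291262233607 -163.52084586518183
```

View pics/a4.png

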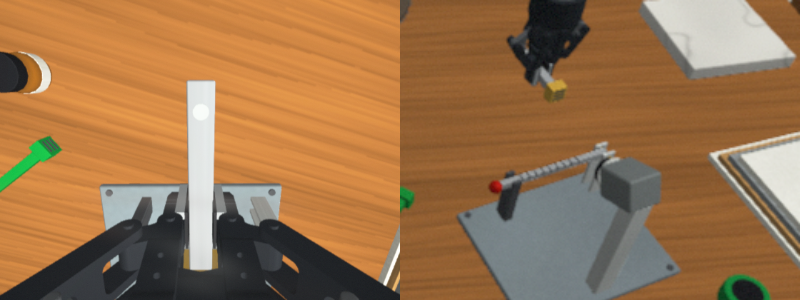

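```bash
cat > meas.py <<'E'
from h import *
# stamp pose in TOOL frame from wrist range + dot/tail edge. returns pitch etc.
def meas(o,p,world=True,verbose=True):
    T=p["T_tool_cam"]; X=cloud(p,T); hsv=cv2.cvtColor(p["color"],cv2.COLOR_BGR2HSV)
    m=(abs(X[...,1])<.010)&(X[...,0]>.014)&(X[...,0]<.095)&(X[...,2]<.06)&(X[...,2]>-.08)&(hsv[...,1]<60)&(hsv[...,2]>120)
    n,l,s,_=cv2.connectedComponentsWithStats(m.astype(np.uint8)); k=1+np.argmax(s[1:,4]); m=l==k
    m=cv2.erode(m.astype(np.uint8),np.ones((3,3)))>0
    Q=X[m]
    f=cv2.fitLine(Q[:,[0,2]].astype(np.float32),cv2.DIST_HUBER,0,.005,.005).ravel()
    sgn=1 if f[0]>0 else -1; d=f[:2]*sgn; c=f[2:]
    pitch=np.degrees(np.arctan2(d[1],d[0]))  # tail lower (z tool down) => head up positive
    g=cv2.fitLine(Q[:,:2].astype(np.float32),cv2.DIST_HUBER,0,.005,.005).ravel()
    yaw=np.degrees(np.arctan(g[1]/g[0])); y0=g[3]-g[2]*g[1]/g[0]
    z_at=lambda x:c[1]+(x-c[0])*d[1]/d[0]
    # plane roll
    A=np.c_[Q[:,0],Q[:,1],np.ones(len(Q))]; pl=np.linalg.lstsq(A,Q[:,2],rcond=None)[0]
    # dot
    w=m&(hsv[...,2]>np.percentile(hsv[...,2][m],90))
    if verbose: print("n",m.sum(),"pitch",pitch.round(2),"yaw(tool)",round(float(yaw),2),"y at x0",round(float(y0),4),"top z at x=0",round(float(z_at(0)),4),"xmax",Q[:,0].max().round(4),"ztail",z_at(Q[:,0].max()).round(4),"roll slope deg",np.degrees(np.arctan(pl[1])).round(2),"resid",np.std(Q[:,2]-A@pl).round(5))
    return m,Q,pitch
E
python3 - <<'E'
import pickle; from meas import *
o,p,q=pickle.load(open("g2.pkl","rb")); m,Q,_=meas(o,p)
v,u=np.nonzero(m);print(u.min(),u.max(),v.min(),v.max())
for x in np.arange(.02,.09,.01):
    s=abs(Q[:,0]-x)<.005; print(x.round(3), s.sum(), np.median(Q[s][:,2]).round(4) if s.any() else "")
E
```

```text
n 5425 pitch -0.15 yaw(tool) 0.01 y at x0 -0.0006 top z at x=0 -0.026 xmax 0.0741 ztail -0.0262 roll slope deg 0.01 resid 0.00062
262 300 113 271
0.02 773 -0.026
0.03 820 -0.026
0.04 881 -0.0261
0.05 966 -0.026
0.06 971 -0.0262
0.07 992 -0.0261
0.08 0
```

Request:
send_rows(
  gripper=[0, 0, 0, 0, 0, 0],
  travel=[
    [-0.5, -0.17, 0],
    [-0.51, -0.17, 0],
    [0, 0, 0.6],
    [0, 0, 0.6],
    [0, 0, 0.4],
    [0, 0, 0.1],
  ],
  yaw=[0, 0, 0, 0, 0, 0],
)

```text
t: 12.45
position: [0.5285, 0.2266, 0.0986]
tcp_rot: [[-0.959, -0.282, -0.004], [-0.282, 0.959, -0.003], [0.005, -0.002, -1.0]]
wrist_force: [-0.1, -0.8, -3.6]
width: 0.0133
```

Request:
send_rows(
  gripper=[0, 0, 0],
  travel=[
    [0, 0, 0],
    [0, 0, 0.06],
    [0, 0, 0.06],
  ],
  yaw=[0, 0, 0],
  grip_force=20,
)

```text
t: 12.75
position: [0.5307, 0.2288, 0.0966]
tcp_rot: [[-0.959, -0.283, 0.002], [-0.283, 0.959, 0.002], [-0.002, 0.001, -1.0]]
wrist_force: [0.6, -0.2, -2.7]
width: 0.013
```

```bash
cat > look.py <<'E'
import sys,pickle
from station import robot, read_camera
from meas import *
o=robot.observe(); p=read_camera("wrist"); q=read_camera("scene")
pickle.dump((o,p,q),open("g_%s.pkl"%sys.argv[1],"wb"))
print(o["t"],o["position"].round(4),o["wrist_force"].round(1),o["width"],np.degrees(np.arctan2(o["tcp_rot"][1,0],o["tcp_rot"][0,0])).round(2))
meas(o,p)
cv2.imwrite("pics/%s.png"%sys.argv[1],np.hstack([cv2.resize(p["color"],(400,300)),cv2.resize(q["color"][120:330,300:560],(400,323))[:300]]))
E
python3 look.py b1
```

```text
12.75 [0.5307 0.2288 0.0966] [ 0.6 -0.2 -2.7] 0.013013469128623695 -163.56
n 5450 pitch -0.14 yaw(tool) 0.06 y at x0 -0.0007 top z at x=0 -0.026 xmax 0.0741 ztail -0.0261 roll slope deg 0.12 resid 0.00062
```

View pics/b1.png

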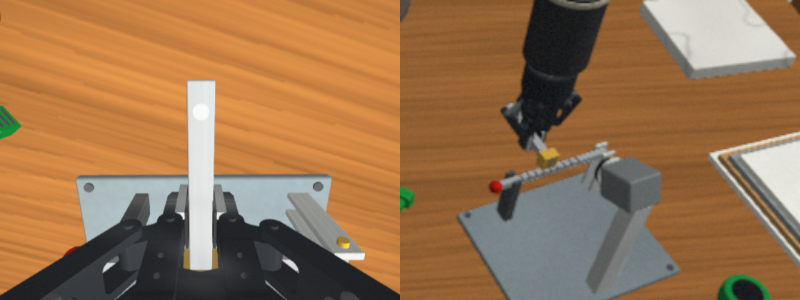

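Request:
send_rows(
  gripper=[0, 0, 0, 0],
  travel=[
    [0, 0, 0.04],
    [0, 0, 0.04],
    [0, 0, 0.04],
    [0, 0, 0.04],
  ],
  yaw=[0, 0, 0, 0],
)

```text
t: 13.25
position: [0.5296, 0.2281, 0.0885]
tcp_rot: [[-0.959, -0.283, 0.0], [-0.283, 0.959, 0.0], [-0.0, 0.0, -1.0]]
wrist_force: [-7.0, -1.4, 8.4]
width: 0.013
```

```bash
python3 look.py b2
```

```text
13.25 [0.5296 0.2281 0.0885] [-7.  -1.4  8.4] 0.013012937080557964 -163.55
n 5174 pitch 7.65 yaw(tool) -0.1 y at x0 -0.0007 top z at x=0 -0.0264 xmax 0.0744 ztail -0.0164 roll slope deg 0.12 resid 0.00063
```

Request:
send_rows(
  gripper=[0, 0, 0, 0, 0, 0],
  travel=[
    [0, 0, 0.04],
    [0, 0, 0.04],
    [0, 0, 0.04],
    [0, 0, 0.04],
    [0, 0, 0.04],
    [0, 0, 0.04],
  ],
  yaw=[0, 0, 0, 0, 0, 0],
)

```text
t: 13.95
position: [0.53, 0.2283, 0.0765]
tcp_rot: [[-0.959, -0.283, 0.001], [-0.283, 0.959, 0.0], [-0.001, 0.0, -1.0]]
wrist_force: [-5.4, -1.6, 5.8]
width: 0.0135
```

```bash
python3 look.py b3
```

```text
13.95 [0.53   0.2283 0.0765] [-5.4 -1.6  5.8] 0.013468344834181294 -163.54
n 4558 pitch 20.61 yaw(tool) 0.29 y at x0 -0.0009 top z at x=0 -0.0276 xmax 0.0719 ztail -0.0005 roll slope deg 0.19 resid 0.00067
```

View pics/b3.png

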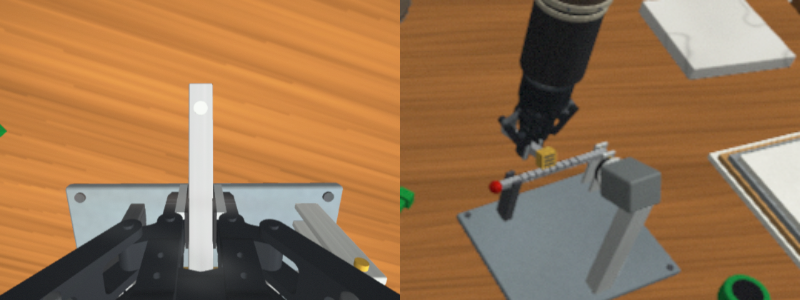

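Request:
send_rows(
  gripper=[0, 0, 0],
  travel=[
    [0, 0, 0.04],
    [0, 0, 0.04],
    [0, 0, 0],
  ],
  yaw=[0, 0, 0],
)

```text
t: 14.35
position: [0.5305, 0.2285, 0.0726]
tcp_rot: [[-0.959, -0.283, 0.002], [-0.283, 0.959, 0.001], [-0.002, 0.0, -1.0]]
wrist_force: [-3.2, -2.0, 6.0]
width: 0.0133
```

```bash
python3 look.py b4
```

```text
14.35 [0.5305 0.2285 0.0726] [-3.2 -2.   6. ] 0.013333191510199622 -163.53
n 4209 pitch 24.88 yaw(tool) -0.11 y at x0 -0.0007 top z at x=0 -0.028 xmax 0.0702 ztail 0.0045 roll slope deg 0.08 resid 0.00069
```

Request:
send_rows(
  gripper=[0, 0, 0, 0, 0, 0, 0, 0],
  travel=[
    [0, 0, 0],
    [0, 0, 0],
    [0, 0, -0.1],
    [0, 0, -0.2],
    [0, 0, -0.3],
    [0, 0, -0.1],
    [0, 0, 0],
    [0, 0, 0],
  ],
  yaw=[0, 0, 0, 0, 0, 0, 0, 0],
  grip_force=60,
)

```text
t: 15.25
position: [0.5298, 0.2281, 0.1061]
tcp_rot: [[-0.959, -0.283, -0.0], [-0.283, 0.959, 0.0], [0.0, 0.0, -1.0]]
wrist_force: [0.3, -0.8, -3.0]
width: 0.0126
```

```bash
python3 look.py b5
```

```text
15.25 [0.5298 0.2281 0.1061] [ 0.3 -0.8 -3. ] 0.012559020976733464 -163.58
n 4306 pitch 24.12 yaw(tool) -0.18 y at x0 -0.0006 top z at x=0 -0.0279 xmax 0.0706 ztail 0.0037 roll slope deg 0.02 resid 0.00068
```

View pics/b5.png

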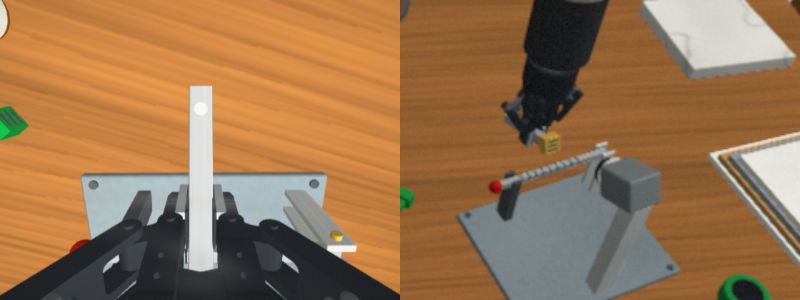

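Run:
```python
import pickle; from h import *
from scipy.optimize import least_squares
def proj(p,T,u,v,zz=.012):
    d=np.stack([(u-p["cx"])/p["fx"],(v-p["cy"])/p["fy"],np.ones(len(u))],1)@T[:3,:3].T
    return (T[:3,3]+d*((zz-T[2,3])/d[:,2])[:,None])[:,:2]
for f in ["g2","g_b1","g_b3","g_b5"]:
    o,p,q=pickle.load(open(f+".pkl","rb")); T=wristT(p,o); W=cloud(p,T); c=p["color"].astype(int)
    m=(abs(W[...,2]-.012)<.015)&(c[...,0]>c[...,2])
    n,l,s,_=cv2.connectedComponentsWithStats(cv2.morphologyEx(m.astype(np.uint8),cv2.MORPH_OPEN,np.ones((3,3))))
    m=np.isin(l,[k for k in range(1,n) if s[k,4]>300])
    v,u=np.nonzero(m)
    # front edge: top-most pixel per column
    cols=[(uu,v[u==uu].min()) for uu in np.unique(u)]
    cu=np.array([a for a,_ in cols]);cv_=np.array([b for _,b in cols])-0.5
    vm=np.median(cv_); k=(abs(cv_-vm)<12)&(cu>cu.min()+6)&(cu<cu.max()-6)
    E=proj(p,T,cu[k].astype(float),cv_[k].astype(float)); 
    L=cv2.fitLine(E.astype(np.float32),cv2.DIST_HUBER,0,.001,.001).ravel(); d=L[:2]*np.sign(L[1]); yaw=np.degrees(np.arctan2(-d[0],d[1]))
    # left/right edges
    rows=np.arange(int(vm)+8,int(vm)+60)
    le=[(u[v==r].min()-.5,r) for r in rows if (v==r).any()]; re=[(u[v==r].max()+.5,r) for r in rows if (v==r).any()]
    ex=np.array([d[1],-d[0]]);ey=d
    Le=proj(p,T,*np.array(le,float).T)@ey; Re=proj(p,T,*np.array(re,float).T)@ey
    xf=np.median(E@ex); y1,y2=np.median(Le),np.median(Re); yc=(y1+y2)/2
    org=(xf+.06)*ex+yc*ey
    print(f,"yaw",yaw.round(2),"width",y2-y1,"spread",Le.std().round(4),Re.std().round(4),"origin",org.round(4),"zplate",np.median(W[m][:,2]).round(4),"front edge xs",xf)
```

```text
g2 yaw 16.52 width 0.26677673316239203 spread 0.0286 0.059 origin [0.6074 0.2539] zplate 0.0129 front edge xs 0.5945621025976989
g_b1 yaw 16.72 width 0.26705015753271366 spread 0.0002 0.0175 origin [0.6076 0.254 ] zplate 0.0128 front edge xs 0.594953502428935
g_b3 yaw 16.85 width 0.26715479877082837 spread 0.0004 0.0147 origin [0.6071 0.254 ] zplate 0.0128 front edge xs 0.5946953758145611
g_b5 yaw 16.73 width 0.26706236711504794 spread 0.0004 0.0177 origin [0.6077 0.2541] zplate 0.0129 front edge xs 0.5951286644989737
```

Request:
send_rows(
  gripper=[0, 0, 0, 0],
  travel=[
    [-0.04, 0.03, -0.06],
    [-0.04, 0.02, -0.05],
    [0, 0, 0],
    [0, 0, 0],
  ],
  yaw=[0, 0, 0, 0],
)

```text
t: 15.75
position: [0.5332, 0.2319, 0.1118]
tcp_rot: [[-0.959, -0.283, -0.0], [-0.283, 0.959, 0.0], [-0.0, 0.0, -1.0]]
wrist_force: [-0.4, -0.0, -3.2]
width: 0.0127
```

```bash
python3 look.py c1
python3 - <<'E'
from station import robot, read_camera
import pickle
from h import *
t=read_camera("top"); o,p,q=pickle.load(open("g_c1.pkl","rb")); pickle.dump(t,open("top_c1.pkl","wb"))
ex=np.array([.9583,.2857]);ey=np.array([-.2857,.9583])
for n,pp in (("top",t),("scene",q)):
    W=cloud(pp); hsv=cv2.cvtColor(pp["color"],cv2.COLOR_BGR2HSV); xs=W[...,:2]@ex; ys=W[...,:2]@ey; z=W[...,2]
    br=(hsv[...,0]>15)&(hsv[...,0]<35)&(hsv[...,1]>110)&(abs(xs-.61)<.06)&(abs(ys-.069)<.04)&(z>.1)&(z<.2)
    print(n,"brass",br.sum(),"xs",np.percentile(xs[br],[2,50,98]).round(4),"ys",np.percentile(ys[br],[2,50,98]).round(4),"z",np.percentile(z[br],[2,50,98]).round(4))
    for a,b in ((-.05,.0),(.0,.05),(.05,.09)):
        bar=(abs(xs-.627)<.02)&(ys-.069>a)&(ys-.069<b)&(z>.085)&(z<.112)&(hsv[...,1]<80)
        print(" bar",bar.sum(),np.percentile(xs[bar],[5,50,95]).round(4) if bar.sum() else "",np.median(z[bar]) if bar.sum() else "")
    cam=(xs>.69)&(xs<.85)&(abs(ys-.069)<.05)&(z>.19)&(z<.29)
    print(" cam",cam.sum(),"ys",np.percentile(ys[cam],[1,50,99]).round(4),"xs",np.percentile(xs[cam],[1,50,99]).round(4),"z",np.percentile(z[cam],[1,99]).round(4))
    cv2.imwrite(f"pics/c1_{n}.png",cv2.resize(pp["color"][95:225,90:230] if n=="top" else pp["color"][150:300,350:490],None,fx=4.2,fy=4.2,interpolation=cv2.INTER_CUBIC)[:598])
E
```

```text
15.75 [0.5332 0.2319 0.1118] [-0.4 -0.  -3.2] 0.012744209760043085 -163.56
n 4367 pitch 24.04 yaw(tool) -0.24 y at x0 -0.0005 top z at x=0 -0.0279 xmax 0.0706 ztail 0.0036 roll slope deg 0.11 resid 0.00068Traceback (most recent call last):
  File "<stdin>", line 9, in <module>
    return _quantile_unchecked(
        a, q, axis, out, overwrite_input, method, keepdims, weights)
    return _ureduce(a,
                    func=_quantile_ureduce_func,
    ...<5 lines>...
                    overwrite_input=overwrite_input,
                    method=method)
    r = func(a, **kwargs)
    result = _quantile(arr,
                       quantiles=q,
    ...<2 lines>...
                       out=out,
                       weights=wgt)
    slices_having_nans = np.isnan(arr[-1, ...])
                                  ~~~^^^^^^^^^
IndexError: index -1 is out of bounds for axis 0 with size 0
```

Top has no brass pixels because the arm hides the head. I'll make the script handle that.

```bash
cat > rel.py <<'E'
import pickle,sys
from h import *
k=sys.argv[1]
o,p,q=pickle.load(open(f"g_{k}.pkl","rb"))
ex=np.array([.9583,.2857]);ey=np.array([-.2857,.9583])
L=[("scene",q)]
try: L.append(("top",pickle.load(open(f"top_{k}.pkl","rb"))))
except Exception: pass
for n,pp in L:
    W=cloud(pp); hsv=cv2.cvtColor(pp["color"],cv2.COLOR_BGR2HSV); xs=W[...,:2]@ex; ys=W[...,:2]@ey; z=W[...,2]
    def pr(nm,m):
        if m.sum()<5: print(n,nm,m.sum()); return
        print(n,nm,m.sum(),"xs",np.percentile(xs[m],[3,50,97]).round(4),"ys",np.percentile(ys[m],[3,50,97]).round(4),"z",np.percentile(z[m],[3,50,97]).round(4))
    pr("brass",(hsv[...,0]>12)&(hsv[...,0]<38)&(hsv[...,1]>90)&(abs(xs-.61)<.06)&(abs(ys-.069)<.04)&(z>.1)&(z<.2))
    for a,b in ((-.05,.0),(.0,.05),(.05,.09)): pr("bar",(abs(xs-.627)<.02)&(ys-.069>a)&(ys-.069<b)&(z>.085)&(z<.112)&(hsv[...,1]<80))
    pr("cam",(xs>.69)&(xs<.85)&(abs(ys-.069)<.05)&(z>.19)&(z<.29))
    cv2.imwrite(f"pics/{k}_{n}.png",cv2.resize(pp["color"][95:225,90:230] if n=="top" else pp["color"][160:300,350:490],None,fx=4.2,fy=4.2,interpolation=cv2.INTER_CUBIC)[:598])
E
python3 rel.py c1
```

```text
scene brass 195 xs [0.5685 0.6208 0.63  ] ys [0.0485 0.0637 0.1002] z [0.1107 0.1547 0.1756]
scene bar 108 xs [0.6222 0.6292 0.6322] ys [0.0203 0.0434 0.0667] z [0.0899 0.0984 0.1026]
scene bar 106 xs [0.622  0.6289 0.6315] ys [0.0705 0.094  0.1179] z [0.0899 0.0989 0.1033]
scene bar 95 xs [0.621  0.6295 0.6368] ys [0.1207 0.1421 0.1584] z [0.0896 0.0989 0.1024]
scene cam 1281 xs [0.7287 0.7813 0.804 ] ys [0.0438 0.0573 0.0894] z [0.1955 0.2317 0.2523]
top brass 1
top bar 56 xs [0.6231 0.627  0.6327] ys [0.0198 0.0355 0.0498] z [0.0927 0.1013 0.1064]
top bar 0
top bar 0
top cam 744 xs [0.7249 0.7586 0.7951] ys [0.0459 0.0679 0.0932] z [0.2121 0.2394 0.2552]
```

View pics/c1_scene.png

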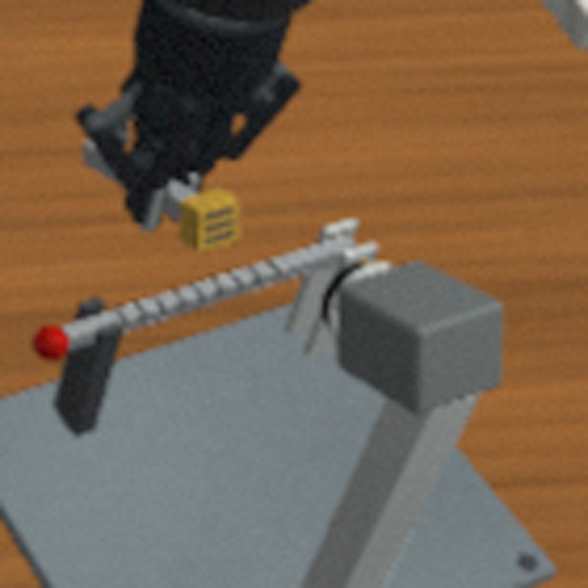

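```bash
ls pics
```

```text
a1.png
a2.png
a3.png
a4.png
b1.png
b2.png
b3.png
b4.png
b5.png
c1.png
c1_scene.png
c1_top.png
scene0.png
ss.png
top0.png
tr.png
ts.png
wrist0.png
```

```bash
cat > rel2.py <<'E'
import pickle,sys
from h import *
from scipy.optimize import least_squares
k=sys.argv[1]
o,p,q=pickle.load(open(f"g_{k}.pkl","rb"))
a=np.radians(16.6); ex=np.array([np.cos(a),np.sin(a),0]);ey=np.array([-np.sin(a),np.cos(a),0]);ez=np.array([0,0,1.])
hsv=cv2.cvtColor(q["color"],cv2.COLOR_BGR2HSV); W=cloud(q)
u0=np.zeros((420,560),bool); u0[195:230,385:415]=True
m=u0&(hsv[...,1]>100)&(hsv[...,0]>17)&(hsv[...,0]<38)&(W[...,2]>.13)
n,l,s,_=cv2.connectedComponentsWithStats(m.astype(np.uint8)); m=l==1+np.argmax(s[1:,4])
m=cv2.morphologyEx(m.astype(np.uint8),cv2.MORPH_CLOSE,np.ones((5,5)))>0
v,u=np.nonzero(m); print("brass px",m.sum(),u.min(),u.max(),v.min(),v.max(),"hsv hue around",np.percentile(hsv[...,0][m],[5,50,95]))
S=8
def hull(xs,ys,z,pitch,dyaw=0):
    th=np.radians(pitch); d=np.cos(th)*ex+np.sin(th)*ez; up=-np.sin(th)*ex+np.cos(th)*ez
    f=xs*ex+ys*ey+z*ez
    P=np.array([f+i*d+j*.013*ey+kk*.013*up for i in(0,-.018) for j in(-1,1) for kk in(-1,1)])
    C=(P-q["xyz"])@q["orientation"]
    return np.c_[C[:,0]/C[:,2]*q["fx"]+q["cx"],C[:,1]/C[:,2]*q["fy"]+q["cy"]]
def rend(*x):
    h=cv2.convexHull(hull(*x).astype(np.float32)).reshape(-1,2)
    im=np.zeros((40*S,40*S),np.uint8); pts=(h-np.array([380,190])+.5)*S
    cv2.fillConvexPoly(im,np.round(pts).astype(np.int32),255)
    return cv2.resize(im,(40,40),interpolation=cv2.INTER_AREA)/255.
M=m[190:230,380:420].astype(float)
from scipy.optimize import minimize
for pitch in (20,24.2,28):
    # z and xs are degenerate along the viewing ray: fix z by tool kinematics
    for z in (.155,):
        best=minimize(lambda x:((rend(x[0],x[1],z,pitch)-M)**2).sum(),[.627,.067],method="Nelder-Mead",options=dict(initial_simplex=[[.627,.067],[.633,.067],[.627,.073]]))
        print("pitch",pitch,"z",z,"xs,ys",best.x.round(4),"cost",round(best.fun,2))
e=cv2.erode(m.astype(np.uint8),np.ones((3,3)))>0; Q=W[e]; Q=Q[~np.isnan(Q[:,0])]
print("centroid xs,ys,z",np.median(Q@ex).round(4),np.median(Q@ey).round(4),np.median(Q[:,2]).round(4),len(Q))
E
python3 rel2.py c1
```

```text
brass px 159 393 405 205 219 hsv hue around [19. 21. 22.]
pitch 20 z 0.155 xs,ys [0.6276 0.0664] cost 20.04
pitch 24.2 z 0.155 xs,ys [0.6272 0.067 ] cost 19.56
pitch 28 z 0.155 xs,ys [0.6261 0.0675] cost 20.12
centroid xs,ys,z 0.6223 0.0633 0.156 108
```

Request:
send_rows(
  gripper=[0, 0, 0, 0, 0, 0, 0, 0, 0, 0],
  travel=[
    [0, 0, 0],
    [0, 0, 0],
    [0, 0, 0],
    [0, 0, 0],
    [0, 0, 0],
    [0, 0, 0],
    [0, 0, 0],
    [0, 0, 0],
    [0, 0, 0],
    [0, 0, 0],
  ],
  yaw=[0, 0, 0, 0, 0, 0, 0, 0, 0, 0],
)

```text
t: 16.9
position: [0.5331, 0.2317, 0.1118]
tcp_rot: [[-0.959, -0.283, -0.0], [-0.283, 0.959, -0.0], [0.0, -0.0, -1.0]]
wrist_force: [-0.9, 0.5, -3.3]
width: 0.0131
```

```bash
python3 look.py c2; python3 rel2.py c2; python3 rel.py c2
```

```text
16.9 [0.5331 0.2317 0.1118] [-0.9  0.5 -3.3] 0.013080179976350392 -163.56
n 4373 pitch 23.98 yaw(tool) -0.09 y at x0 -0.0006 top z at x=0 -0.0278 xmax 0.0706 ztail 0.0036 roll slope deg 0.25 resid 0.00068
brass px 159 393 405 205 219 hsv hue around [19. 21. 22.]
pitch 20 z 0.155 xs,ys [0.6274 0.0665] cost 20.43
pitch 24.2 z 0.155 xs,ys [0.6262 0.0672] cost 20.31
pitch 28 z 0.155 xs,ys [0.6262 0.067 ] cost 19.4
centroid xs,ys,z 0.6225 0.064 0.1554 108
scene brass 194 xs [0.5651 0.621  0.6299] ys [0.0483 0.0633 0.0854] z [0.1132 0.155  0.1751]
scene bar 107 xs [0.6226 0.629  0.6321] ys [0.0211 0.044  0.0664] z [0.0905 0.0987 0.1025]
scene bar 107 xs [0.6215 0.6292 0.6318] ys [0.0706 0.0933 0.1165] z [0.0902 0.0992 0.1029]
scene bar 94 xs [0.6208 0.6297 0.6373] ys [0.1212 0.1427 0.1584] z [0.0894 0.0986 0.1028]
scene cam 1284 xs [0.7286 0.7811 0.8041] ys [0.0438 0.057  0.0897] z [0.1947 0.2318 0.2522]
```

View pics/c2.png

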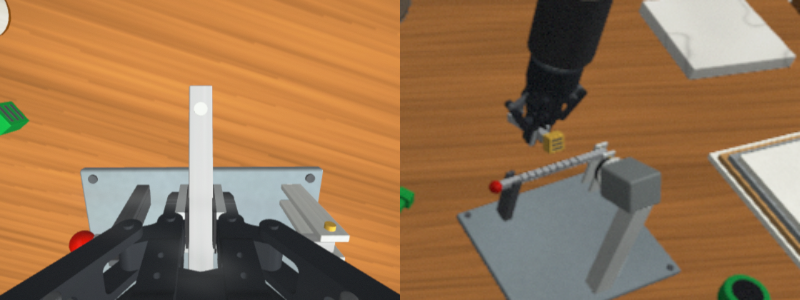

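Request:
send_rows(
  gripper=[0, 0, 0, 0, 0],
  travel=[
    [-0.02, 0, 0],
    [0, 0, 0],
    [0, 0, 0],
    [0, 0, 0],
    [0, 0, 0],
  ],
  yaw=[0, 0, 0, 0, 0],
  grip_force=80,
)

```text
t: 17.5
position: [0.5341, 0.232, 0.1118]
tcp_rot: [[-0.959, -0.283, -0.0], [-0.283, 0.959, 0.0], [0.0, 0.0, -1.0]]
wrist_force: [-0.4, 1.1, -3.4]
width: 0.0125
```

```bash
python3 look.py c3
python3 - <<'E'
from station import robot
print(robot.observe()["joint_velocities"].round(2)); print(robot.finish_job())
E
```

```text
17.5 [0.5341 0.232  0.1118] [-0.4  1.1 -3.4] 0.012495059107595574 -163.56
n 4394 pitch 23.99 yaw(tool) -0.37 y at x0 -0.0004 top z at x=0 -0.0278 xmax 0.0706 ztail 0.0037 roll slope deg 0.15 resid 0.00069
[-0.04 -0.01  0.05  0.01 -0.    0.04]
the job is handed in; nothing more can be done
None
```

The job is handed in at about 17.5 s of the 53 s allowed. The gauge bar is down in its fork, and the brass-headed stamp is held still in front of the camera.

- **Gauge bar:** I swung it down with the closed fingertips and pressed until it stopped, with the fingertips at 100.9 mm and about 11 N. Both fixed cameras then showed it level, and the scene camera still did after I used it to tilt the stamp.
- **Stamp tilt:** The tool can only shift and turn about its own axis. I gripped the stamp, set its head on the lowered bar, and let it pivot in a light 20 N grip. I then raised the grip to 60 N, and to 80 N at the end.
- **Stamp pose:**
    - **Pitch:** it reads 24.0° where 25° is wanted. It settled back about 0.9° after the pivot, and I left that.
    - **Twist and yaw:** both are within about 0.4° of the tool, and the dot is on the upper side.
    - **Contact:** the wrist force was just the stamp's weight, so it touches nothing but the gripper.
- **Focus point:** the brass face is at the estimated point to within about 2 mm. The cameras disagreed by about ±2–3 mm on where the station lies along its x. I used the middle value, which matches where the head touched the bar, then moved 1 mm towards the lens because of the scene camera's reading.
- **Not checked:** the top camera could not see the head because the arm hid it. I did not measure the rack, the other two stamps, the mallet or the pot again afterwards; no move was planned to touch them.

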